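# Shut and latch the damp box

## Task

One of the two damp boxes on the pottery bench has been left with its lid ajar, and the clay inside will dry out. Press that lid down shut, then turn its wing knob clockwise, fully home, so that the cam tongue under the lid swings behind the frame edge and locks it. The other box is already latched: leave its wing knob as it is, and let go of everything at the end.

Things in the scene. Friction and masses are not known exactly. Their poses are not given: they have to be found in the camera images.
- damp_box: Grey steel box with its lid ajar: 240 (x) by 220 (y) by 130 mm high, fixed to the bench; place and yaw vary. Origin: centre of the underside; x points from its front (robot side) to its hinges, z up. Wing knob axis, lid shut: vertical at x -70, y 0 mm. The frame edge is a lip 26 mm wide inside the front rim. The round black cap on the lid at x 70 mm is a fixed vent, not a latch.
- lid (a joint): Angle (rad) of that box's flat aluminium lid, 240 by 220 by 8 mm, lying on the rim when shut (top at z 138 mm of the box). Hinge line: rear top edge, x 120, z 130 mm of the box. 0 is shut, growing as the front edge rises; starts 0.25 to 0.45. The stiff hinge stays where left; about 5 N down near the front edge closes it. The lid is bare 40 mm and more to either side (y) of the knob.
- wing (a joint): Angle (rad) of the black wing knob on that lid, clockwise from above. An upright blade 66 mm long, 12 mm thick, z 144 to 182 mm of the box when shut. 0: blade along the box's y, tongue clear. 1.57, a firm stop: blade along the box's x, tongue fully behind the frame edge. Starts 0 to 0.35; light friction (under 0.1 N m), stays where left. With the lid ajar the frame blocks the tongue.
- spare_wing (a joint): Wing knob of the other damp box, which is of the same size and make, shut and latched (value about 1.5, same meaning: its blade points at that box's front edge). Leave it alone.

How it is judged:
On the way:
1. the lid is pressed shut (value of joint lid below 0.035 rad), for 0.2 s.
At the end, for the whole second after the job is handed in: The lid is shut (within 0.035 rad), its wing knob is turned home (past 1.3 rad, within about 15 degrees of the stop) and the other box's wing knob is still latched (past 1.3 rad) (value of joint lid below 0.035 rad and value of joint each of wing, spare_wing above 1.3 rad); the robot touches nothing.
It fails at once if the wing knob of the other box is turned away from its latched place (value of joint spare_wing below 1.3 rad).
It also fails if it takes over 48 s, if anything falls off the work surface, if the arm or the gripper's body presses on something with over 40 N, if the wrist force passes 120 N, or if a joint passes its speed limit or range.

## Robot

A 6-joint arm with a two-finger parallel gripper is mounted at the origin on the work surface. World frame = base frame: x ahead of the robot, y to its left, z up, the work surface at z = 0. Lengths are in m, angles in rad, forces in N, time in s.
With the tool pointing down it reaches from about 0.3 to 0.85 m from the base axis. Payload 4.2 kg.
Tool frame: the origin (TCP) lies midway between the tips of the shut fingers; the grasp point (between the pads) lies 19 mm behind it; z points along the fingers, y is the direction in which the jaws open and shut (so a half turn about z gives the same grasp; the last joint's range is limited). The gripper opens to 91 mm and grips with 3 to 60 N. Pads are 32 mm wide; open, the fingers measure 118 mm over their backs; the gripper's body (76 mm by 178 mm) begins 60 mm behind the grasp point.
Start: joints at [-1.127, 0.32, 1.565, -0, 1.257, -0.02], TCP at [0.257, -0.514, 0.214] pointing down, gripper open.
Joint ranges: [-3.11, 3.11], [-0.84, 2.01], [0.21, 2.61], [-1.34, 4.49], [0.05, 2.63], [-2.56, 2.56]. Speed limits (rad/s): [2.57, 2.57, 3.14, 3.14, 3.14, 3.14].

## Interface

Orientations are given as a unit quaternion [x, y, z, w].
In Python, from bench import move_ptp, movel, move_j, gripper_open, gripper_close, hold, ik, get_obs, read_camera, camera_info, MotionError, job_done gives the robot as it stands. Calls block until the motion is done:
- move_ptp(position, orientation): joint-space move of the TCP to a pose.
- movel(position, velocity=0.15, orientation=None, max_force=None): straight line of the TCP; orientation=None keeps the orientation; velocity is the mean speed in m/s. With max_force (N) it stops when the force on the tool has changed by that much, and returns True; else False.
- move_j(angles): joint-space move.
- gripper_open() and gripper_close(): open the fingers fully, or close them until they stop; the grip force is fixed at half the most.
- hold(seconds).
- ik(position, orientation): joint angles nearest the present ones, or None.
- get_obs(): the state.
- read_camera(name): name is "side" or "top"; returns the picture (420x560x3 uint8, blue, green, red); there is no depth.
- camera_info(name): a dict with "vertical_fov" (degrees; the focal length in pixels is half the picture's height over the tangent of half this angle, whatever the lens; pixels are square), "cx", "cy" (the principal point, pixels), "origin" and "orientation" of the camera in the world. Camera axes: x right, y down, z forward; pixel columns grow to the right and rows downward; lengths in m; the calibration is good to about 2 mm. A picture is of the moment at which its call begins. camera_info takes no time and is no camera call.
A pose or a line that the arm cannot do raises MotionError and nothing moves.
- job_done(): hands the job in, once; it reports no verdict.
The state is a dict: "time_s": time; "qpos": joint angles; "qd": joint speeds; "joint_torque": joint torques, N m; "tcp_pos": TCP position; "eef_rot": TCP orientation; "wrist_force": force on the tool from outside, world axes, zero at the start; "ft_torque": the same for the moment, N m; "opening": finger opening in m.
Only numpy, scipy, OpenCV 4.12 (cv2) and the standard library are available. Lean on these libraries where they do the work, as an engineer would, in place of code of your own. Each camera call takes 0.05 s, during which the arm holds its last target.

## Working session

There is one attempt and no reset: what is moved stays moved. The work goes in short steps, each a Python script; the robot and the scene stay as the last script left them, time stands still between calls to the robot, and variables do not carry over. Pictures are saved under pics/ and viewed, and the job is handed in when it is done.

```bash
mkdir -p pics
python3 - <<'E'
from bench import *
import cv2
for n in("side","top"):
    cv2.imwrite(f"pics/{n}0.png",read_camera(n)); print(camera_info(n))
o=get_obs(); print(o)
E
```

```text
{'vertical_fov': 52.30459875276103, 'cx': 278.47259631900255, 'cy': 201.66290851486914, 'origin': array([ 0.83268882, -0.11918104,  0.774819  ]), 'orientation': array([ 0.8443236 ,  0.50455388, -0.08782065, -0.15757721])}
{'vertical_fov': 50.27554927889564, 'cx': 276.0324146699045, 'cy': 201.3781793286948, 'origin': array([ 0.52616812, -0.02013338,  0.87718636]), 'orientation': array([ 0.70843515, -0.70244984,  0.03895678, -0.05626925])}
{'time_s': 0.1, 'qpos': array([-1.12704300e+00,  3.20209693e-01,  1.56555931e+00, -1.39488550e-05,
        1.25738025e+00, -1.99861885e-02]), 'qd': array([ 0.00137288, -0.00072621, -0.00226039,  0.00072301,  0.00064824,
       -0.00070272]), 'joint_torque': array([-1.10985009e-03, -4.13334239e+01, -2.32509202e+01,  7.26625789e-02,
        4.22162481e-02, -4.29508759e-05]), 'tcp_pos': array([ 0.25700552, -0.51386334,  0.21321396]), 'eef_rot': array([ 9.73237641e-01,  2.29799671e-01, -1.70161634e-04, -7.59495610e-04]), 'wrist_force': array([ 0.37154459, -0.08347468, -0.23850591]), 'ft_torque': array([-0.08365983, -0.02807637,  0.00092331]), 'opening': 0.09133823237750599}
```

View pics/side0.png

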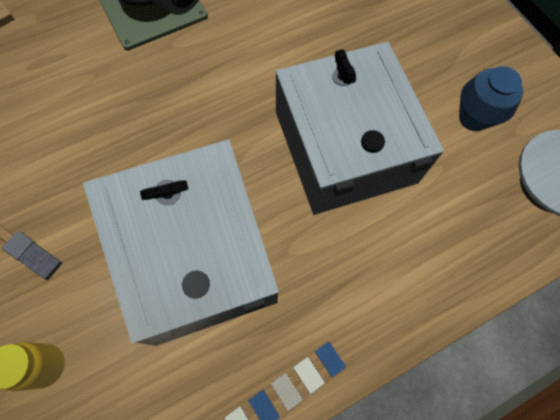

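View pics/top0.png

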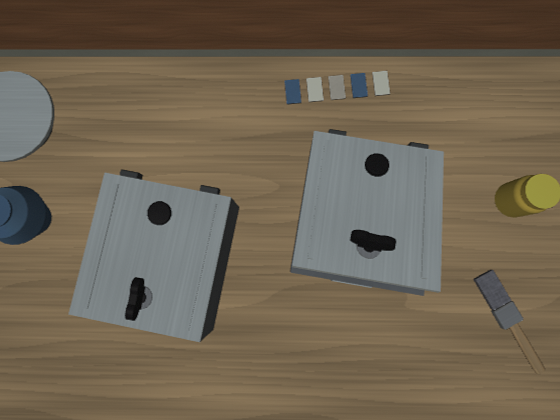

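Side view: the ajar box is lower-left, with its lid corners near (85,185), (230,142), (276,297) and (135,340) and its knob at (165,190). Top view: it is the right-hand box, with its knob at (373,240). The latched box is at positive y. I'll refine the corners and triangulate.

```bash
cat > h.py <<'E'
import numpy as np, cv2
from scipy.spatial.transform import Rotation as R
from bench import *
def cam(n):
    c=camera_info(n); f=210/np.tan(np.radians(c["vertical_fov"])/2)
    return np.array(c["origin"]),R.from_quat(c["orientation"]).as_matrix(),f,c["cx"],c["cy"]
def ray(n,p):
    o,M,f,cx,cy=cam(n); d=M@np.array([(p[0]-cx)/f,(p[1]-cy)/f,1.]); return o,d/np.linalg.norm(d)
def tri(ps,pt):
    A=np.zeros((3,3));b=np.zeros(3);L=[ray("side",ps),ray("top",pt)]
    for o,d in L:
        P=np.eye(3)-np.outer(d,d);A+=P;b+=P@o
    x=np.linalg.solve(A,b); return x,max(np.linalg.norm(np.cross(x-o,d)) for o,d in L)
def plane(n,p,z):
    o,d=ray(n,p); return o+d*(z-o[2])/d[2]
def proj(n,X):
    o,M,f,cx,cy=cam(n); c=M.T@(np.asarray(X)-o); return np.array([cx+f*c[0]/c[2],cy+f*c[1]/c[2]])
E
cat > a.py <<'E'
from h import *
g={"side":[(135,340),(276,297),(230,142),(85,185)],"top":[(443,150),(314,131),(291,272),(440,291)]}
for n in g:
    im=cv2.imread(f"pics/{n}0.png"); x,y,w,h=cv2.boundingRect(np.array(g[n]))
    c=im[max(0,y-15):y+h+15,x-15:x+w+15]
    s=min(800/c.shape[1],600/c.shape[0]);s=int(s)
    cv2.imwrite(f"pics/{n}_crop.png",cv2.convertScaleAbs(cv2.resize(c,None,fx=s,fy=s,interpolation=cv2.INTER_CUBIC),alpha=1.5)); print(n,x-15,y-15,s)
E
python3 a.py
```

```text
side 70 127 2
top 276 116 3
```

View pics/side_crop.png

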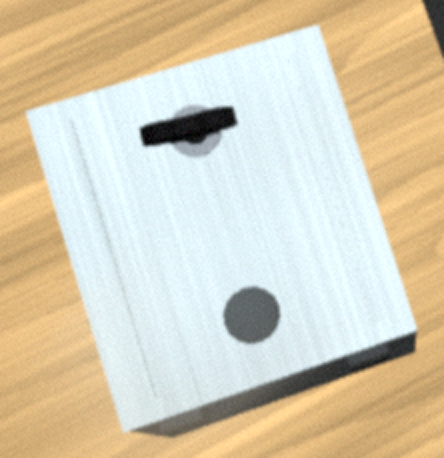

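View pics/top_crop.png

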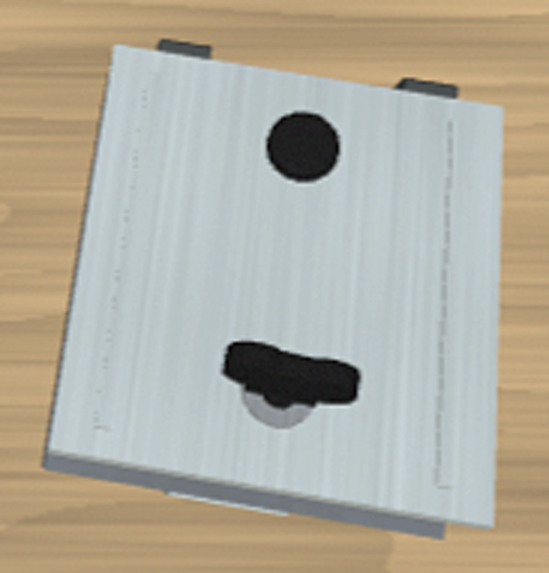

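```bash
cat > b.py <<'E'
from h import *
S=dict(rm=(134,342.5),rp=(278,293),fp=(230,140),fm=(83.5,181.5),vent=(195.5,284))
T=dict(rm=(443.7,151.3),rp=(313.7,131),fp=(292,266.7),fm=(440.7,289.3),vent=(377,165))
P={}
for k in S:
    P[k],e=tri(S[k],T[k]); print(k,P[k].round(4),round(e,4))
for a,b in(("rm","rp"),("fm","fp"),("rm","fm"),("rp","fp")): print(a,b,np.linalg.norm(P[a]-P[b]).round(4))
rm=(P["rm"]+P["rp"])/2; fm=(P["fm"]+P["fp"])/2; d=fm-rm
print("lid",np.arctan2(d[2],np.hypot(*d[:2])),"yaw",np.arctan2(-d[1],-d[0]), "yaw rear",[np.arctan2(-(P[b]-P[a])[0],(P[b]-P[a])[1]) for a,b in(("rm","rp"),("fm","fp"))], "rear",rm)
E
python3 b.py
```

```text
rm [ 0.7135 -0.2808  0.1369] 0.0015
rp [ 0.7491 -0.0658  0.1314] 0.0011
fp [ 0.5196 -0.0275  0.1979] 0.0005
fm [ 0.4895 -0.243   0.2121] 0.0002
vent [ 0.6848 -0.1668  0.1569] 0.0004
rm rp 0.2181
fm fp 0.2181
rm fm 0.2394
rp fp 0.242
lid 0.29875058187130404 yaw -0.16616872968408095 yaw rear [np.float64(-0.16399306863377425), np.float64(-0.13892416621313053)] rear [ 0.73133948 -0.17329609  0.13418467]
```

Lid angle is about 0.30 and box yaw about −0.162. Triangulated edge lengths match the lid. Next I'll press near the front, on the −y side, with the fingers shut.

```bash
cat >> h.py <<'E'
YAW=-0.162; C=np.array([.6105,-.1536])
U=np.array([np.cos(YAW),np.sin(YAW)]); V=np.array([-U[1],U[0]])
def bp(x,y,z): return np.r_[C+U*x+V*y,z]
def down(a):
    y=np.array([np.cos(a),np.sin(a),0]); z=np.array([0,0,-1.]); 
    return R.from_matrix(np.c_[np.cross(y,z),y,z]).as_quat()
def best(p,a):
    r=[]
    for k in(-1,0,1):
        q=ik(p,down(a+k*np.pi))
        if q is not None: r.append((abs(q[5]),a+k*np.pi,q))
    return sorted(r,key=lambda t:t[0])
E
python3 - <<'E'
from h import *
p=bp(-.095,-.07,.30)
for r in best(p,YAW): print(r)
a=best(p,YAW)[0][1]
gripper_close()
o=get_obs(); movel(o["tcp_pos"]+[0,0,.1],velocity=.2)
move_ptp(p,down(a))
hit=movel(bp(-.095,-.07,.136),velocity=.06,max_force=25)
o=get_obs(); print(hit,o["tcp_pos"],o["wrist_force"],o["time_s"])
for n in("side","top"): cv2.imwrite(f"pics/{n}1.png",read_camera(n))
E
```

```text
(np.float64(0.24835950987336686), -0.162, array([-4.10359510e-01,  2.32380316e-01,  1.47204026e+00, -4.44089210e-16,
        1.43717208e+00, -2.48359510e-01]))
False [ 0.50545419 -0.20736298  0.13817909] [-4.97426308  0.86754025 13.98606873] 6.4667
```

```bash
python3 -c "
import cv2,numpy as np
a=cv2.imread('pics/side1.png');b=cv2.imread('pics/top1.png')
cv2.imwrite('pics/p1.png',np.hstack([a[100:400,50:450],b[100:400,160:560]]))"
```

```text
(no output)
```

View pics/p1.png

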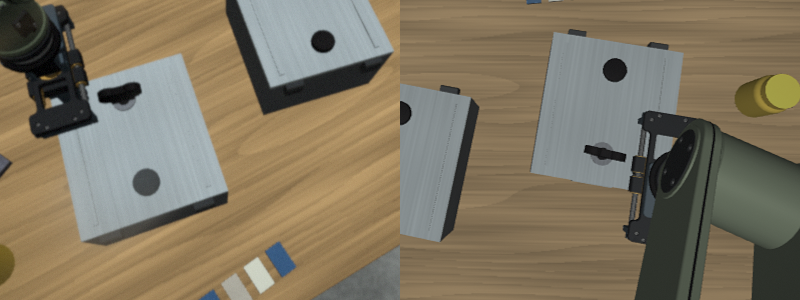

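The lid is down: the tip stopped at z = 0.138 with about 14 N. Next I'll retract and check the lid and knob.

Run:
```python
from h import *
o=get_obs(); movel(bp(-.095,-.07,.30),velocity=.2); movel(bp(-.15,-.26,.30),velocity=.3)
gripper_open()
ims=[]
for n in("side","top"):
    im=read_camera(n); cv2.imwrite(f"pics/{n}2.png",im)
    uv=proj(n,bp(-.07,0,.17)); x,y=uv.astype(int)
    c=im[max(0,y-45):y+45,x-55:x+55]; g=cv2.cvtColor(c,cv2.COLOR_BGR2GRAY); m=(g<45).astype(np.uint8)
    k,l,st,ce=cv2.connectedComponentsWithStats(m); 
    print(n,uv,[(st[i][4],ce[i]+[x-55,max(0,y-45)]) for i in range(1,k) if st[i][4]>60])
    ims.append(cv2.convertScaleAbs(cv2.resize(c,(396,324),interpolation=2),alpha=1.5))
    full=im.copy()
    for q in [(-.12,-.11),(-.12,.11),(.12,.11),(.12,-.11)]: cv2.circle(full,tuple(int(round(t)) for t in proj(n,bp(*q,.138))),3,(0,0,255),1)
    cv2.imwrite(f"pics/{n}2m.png",full)
cv2.imwrite("pics/k2.png",np.hstack(ims)); cv2.imwrite("pics/f2.png",np.hstack([cv2.imread("pics/side2m.png")[100:400,50:450],cv2.imread("pics/top2m.png")[100:400,160:560]]))
print(get_obs()["time_s"])
```

```text
side [169.85237833 191.56652304] [(np.int32(596), array([169.59563758, 193.50671141]))]
top [365.05851336 253.07343647] [(np.int32(361), array([364.4598338 , 253.13296399]))]
9.8333
```

View pics/k2.png

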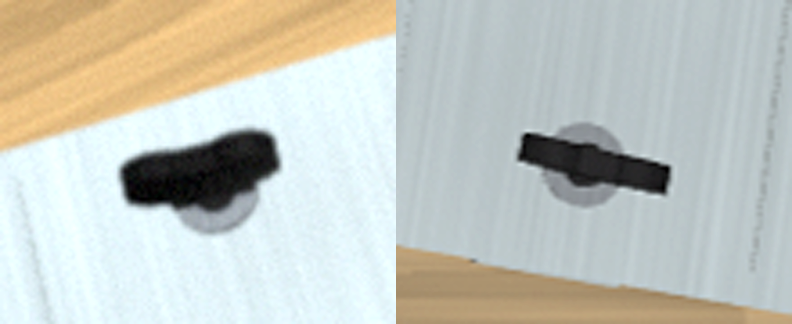

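View pics/f2.png

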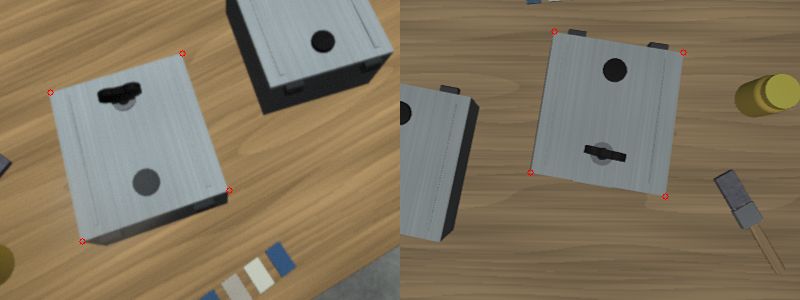

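The projected shut-lid corners coincide with the lid in both views, so the lid is shut. In the top view the blade runs across the box, at about (345,249) to (386,258) px. Now I'll measure its angle, grasp it and turn it.

Run:
```python
from h import *
def px(u,v): return ((u-396)/3.6+310,v/3.6+208)
A=plane("top",px(521,146),.18);B=plane("top",px(668,180),.18)
d=A-B; ang=np.arctan2(d[1],d[0]); w=(YAW+np.pi/2)-ang
print("blade mid",(A+B)/2,"knob",bp(-.07,0,.18),"wing0",w,np.linalg.norm(d))
# test plan
w=0 if w<0 else w
for s in(w,1.5):
    for r in best(bp(-.07,0,.152),YAW-s)[:2]: print(s,r)
```

```text
blade mid [ 0.54090636 -0.14062265  0.18      ] knob [ 0.54141653 -0.14230954  0.18      ] wing0 0.056543058482493525 0.06392192300225566
0.056543058482493525 (np.float64(0.059033812019115395), np.float64(-0.21854305848249353), array([-2.77576871e-01,  3.42250641e-01,  1.69520107e+00, -4.44089210e-16,
        1.10414095e+00, -5.90338120e-02]))
1.5 (np.float64(1.3844231294983906), -1.662, array([-2.77576871e-01,  3.42250641e-01,  1.69520107e+00, -4.44089210e-16,
        1.10414095e+00,  1.38442313e+00]))
1.5 (np.float64(1.757169524091402), 1.4795926535897932, array([-2.77576871e-01,  3.42250641e-01,  1.69520107e+00, -4.44089210e-16,
        1.10414095e+00, -1.75716952e+00]))
```

Run:
```python
from h import *
w=.057; k=bp(-.07,0,0)
P=lambda z:np.r_[k[:2],z]
move_ptp(P(.28),down(YAW-w)); print(movel(P(.152),velocity=.12,max_force=15))
gripper_close(); o=get_obs(); print(o["opening"],o["wrist_force"],o["ft_torque"],o["tcp_pos"])
q=np.array(o["qpos"]); q0=q.copy()
for s in(.4,.8,1.15,1.35,1.45,1.52):
    q=q0.copy(); q[5]=q0[5]+s-w; move_j(q); o=get_obs(); print(s,o["qpos"][5]-q0[5]+w,o["ft_torque"][2].round(3),o["wrist_force"].round(1),o["opening"],o["time_s"])
    if abs(o["ft_torque"][2])>1.0: break
for n in("side","top"): cv2.imwrite(f"pics/{n}3.png",read_camera(n))
```

```text
False
0.011700703074651703 [-0.41499758 -0.63293137  0.71877699] [ 0.03305713 -0.04082574 -0.01843511] [ 0.54126215 -0.14228041  0.15196516]
0.4 0.39755582279813634 -0.157 [ 1.4 -1.6  0.4] 0.011922823924531135 13.7167
0.8 0.7965082051558172 -0.091 [ 2.2 -2.2 -1.3] 0.011817765508646527 14.1833
1.15 1.1459475273479245 -0.103 [ 4.7 -3.3 -2.6] 0.012101141981671467 14.6083
1.35 1.3469762589477159 -0.06 [ 4.2 -4.5 -3.3] 0.01191446710929032 14.9167
1.45 1.4469830658613212 -0.053 [ 4.3 -4.8 -3. ] 0.011725040011164157 15.1667
1.52 1.5169460128236567 -0.042 [ 1.9 -4.5 -2.9] 0.011726532392108396 15.4167
```

The knob is following. I'll nudge it toward the stop, release and retract clear of the bench items, then look.

Run:
```python
from h import *
o=get_obs(); q=np.array(o["qpos"]); q[5]+=.04; move_j(q); hold(.2); o=get_obs(); print(o["ft_torque"][2],o["wrist_force"])
gripper_open(); p=get_obs()["tcp_pos"]
movel(np.r_[p[:2],.30],velocity=.15); movel(bp(-.15,-.26,.30),velocity=.3)
ims=[]
for n in("side","top"):
    im=read_camera(n); cv2.imwrite(f"pics/{n}4.png",im)
    x,y=proj(n,bp(-.07,0,.17)).astype(int); c=im[y-45:y+45,x-55:x+55]
    ims.append(cv2.convertScaleAbs(cv2.resize(c,(396,324),interpolation=2),alpha=1.5))
    if n=="top":
        m=(cv2.cvtColor(c,cv2.COLOR_BGR2GRAY)<45).astype(np.uint8); print(x,y,cv2.minAreaRect(cv2.findNonZero(m)))
    for qq in [(-.12,-.11),(-.12,.11),(.12,.11),(.12,-.11)]: cv2.circle(im,tuple(int(round(t)) for t in proj(n,bp(*qq,.138))),3,(0,0,255),1)
    cv2.imwrite(f"pics/{n}4m.png",im)
cv2.imwrite("pics/k4.png",np.hstack(ims)); cv2.imwrite("pics/f4.png",np.hstack([cv2.imread("pics/side4m.png")[20:400,50:450],cv2.imread("pics/top4m.png")[20:400,60:460]]))
o=get_obs();print(o["time_s"],o["wrist_force"])
```

```text
0.07654403785987517 [ 2.84725705 -2.38183153 -1.77734161]
365 253 ((53.096649169921875, 44.92565155029297), (12.847691535949707, 41.302310943603516), 7.4314093589782715)
19.5083 [-0.23264076  0.28160749  0.2705589 ]
```

View pics/k4.png

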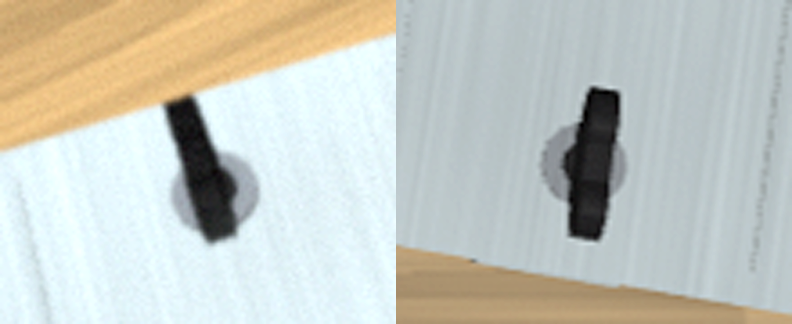

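View pics/f4.png

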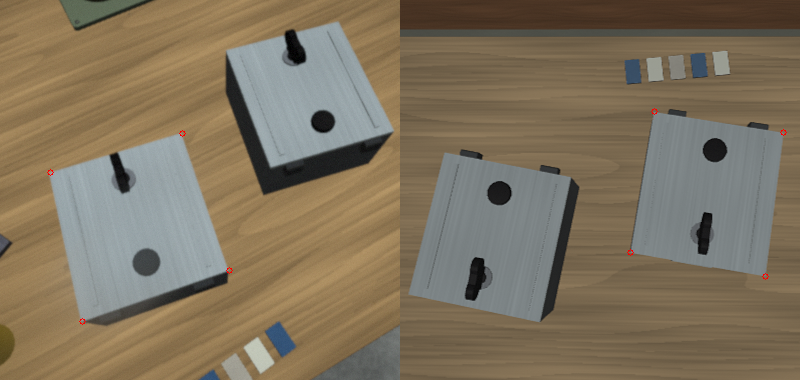

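The blade at about (363,253) in the top view now lies along the box's x, the lid corners still match the shut position, and the other box's knob is unchanged. Handing in.

```bash
python3 -c "
from bench import *
print(get_obs()['wrist_force']);job_done()"
```

```text
[-0.23264076  0.28160749  0.2705589 ]
the job is handed in; nothing more can be done
```

The ajar lid is shut, its wing knob is turned home, and the job was handed in at about 19.5 s of the 48 s limit.

- **Lid:** I pressed it down near its front edge, to the −y side of the knob, with the fingers shut. The press ended at z = 0.138 m with about 14 N. After the turn, the shut-lid corners still lined up with the lid in both camera views.
- **Wing knob:** I gripped the blade at a measured starting angle of about 0.06 rad and turned it clockwise with the last joint to about 1.55 rad. The blade now lies along the box's x, within a couple of degrees in the top view. The torque at the end was only 0.08 N m, so I can't say it was pressed hard against the stop, but it is well past 1.3 rad.
- **Other box:** The arm never went near its knob, which still points at that box's front edge in the last picture.
- **Release:** The gripper is open and well clear of both boxes, and the wrist force is near zero (under 0.3 N per axis).

No check failed. The only disagreement was in the first corner measurements: heights differed by up to 14 mm along the front edge and the yaw estimates by about 0.03 rad. The corner match after closing confirmed the box pose I used.

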